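Set the tube reader's needle with its edge thumbwheel

TASK

On the tube reader, slide the small cover off the adjusting wheel, roll the wheel's edge through its slot with a fingertip until the long needle's tip points at the point of the set marker on the dial, then slide the cover fully shut over the wheel again. Work gently: never push on the reader (cover, wheel or panel) with more than 12 N. Leave the vial on the reader and the bottles, beaker and pen alone.

Things in the scene. Friction and masses are not known exactly. Their poses are not given: they have to be found in the camera images.
- reader: bench tube reader, fixed: grey box with flat white top panel, 200 (x) by 300 (y) by 90 mm high; origin at the centre of its underside; own x points away from the robot at yaw 0, y left. On the panel: slot, wheel and sliding cover near right; dial window (8 mm high) left of own y = +9; sample-well collar (18 mm high, 32 across) at own (50, -55); vial at the far right corner
- slot (a point): middle of the wheel's slot (50 in x, 16 in y), in the plane of the top panel; axes as the reader's. The black ribbed wheel, 44 mm across, 10 thick, stands on edge in it, axle along y: its crown is right above this point and rolls along x. How far the crown stands proud is not measured: 5 to 12 mm, different each time, to be felt
- wheel (a joint): wheel angle in rad, -2.7 to 2.7, starts at -2.1 to -1.4; grows as the crown rolls to the reader's +x, 22 mm of rolling per rad; stays where left. The wheel rides on a stiff spring (6 N per mm pressed down, bottoms at 6 mm). Turning needs about 2.5 N along its edge: press with 5 N or more or the fingertip slips; 7 to 8 N is good
- needle (a joint): needle angle in rad: always half the wheel angle; 0 points along the reader's +x, grows towards the reader's +y (left)
- marker (a joint): angle of the set marker in rad, same zero and sense as the needle; it stays where it is, under the window, between -0.4 and 0.35; the needle must be brought to it
- needle_tip (a point): tip of the long thin black needle, 53 mm from its pivot, under the dial window
- marker_tip (a point): inner point of the set marker, a stubby 7 mm wide dark-metal tab at the rim of the dial; it lies where the needle's tip comes when the two angles are equal (53 mm from the same pivot)
- cover (a joint): travel of the cover in m: 0 = shut over the wheel, 0.065 = fully open; it slides on two 2 mm high rails along the reader's +y with about 1.5 N of friction and stays where it is left; starts shut within 2 mm
- cover_mid (a point): middle of the cover, 14 mm above the top panel; axes as the reader's. The cover is a plain grey hood 62 (x) by 32 (y) by 28 mm high (ridges on top to 29), with flat upright end faces 16 mm to either side in y, to be pushed with a fingertip. Push it open with the fingertip 15 to 22 mm above the panel: lower, the following fingertip would run into the side of the wheel
- vial: small amber vial, 24 mm across, 36 mm high, loose on the far right corner of the reader's top; origin at the centre of its underside
- bottle_a: glass reagent bottle, 64 mm across, 130 mm high, on the bench; origin at the centre of its underside
- bottle_b: smaller glass reagent bottle, 54 mm across, 100 mm high; origin at the centre of its underside
- beaker: glass beaker, 70 mm across, 85 mm high; origin at the centre of its underside
- pen: square-bodied blue highlighter pen lying on the bench, 130 mm long, 12 mm thick; origin at its underside's centre

How it is judged:
By the outcome, as a careful person would: the job done as asked, in the order asked, and still so for the second after the job is handed in, with the robot touching nothing.
It also fails if it takes over 72 s, if anything falls off the work surface, if the arm or the gripper's body presses on something with over 40 N, if the wrist force passes 120 N, or if a joint passes its speed limit or range.

ROBOT

A 7-joint arm with a two-finger parallel gripper is mounted at the origin on the work surface. World frame = base frame: x ahead of the robot, y to its left, z up, the work surface at z = 0. Lengths are in m, angles in rad, forces in N, time in s.
With the tool pointing down it reaches from about 0.425 to 0.95 m from the base axis. Payload 4.7 kg.
Tool frame: the origin (TCP) lies at the very end of the fingers, on their centre line; the grasp point (between the pads) lies 19 mm behind it; z points along the fingers, y is the line along which they close (so a half turn about z gives the same grasp; the last joint's range is limited). The gripper opens to 85 mm and grips with 20 to 120 N. Pads are 22 mm wide; open, the fingers measure 114 mm over their backs; the gripper's body (76 mm by 85 mm) begins 54 mm behind the grasp point. The pads swing forward as they close: fully open they stand 13 mm farther back than shut.
Start: joints at [1.304, 0.469, -0.049, 1.532, 0.024, 1.141, -0.082], TCP at [0.159, -0.656, 0.198] pointing down, gripper open.
Joint ranges: [-2.59, 2.59], [-0.33, 1.99], [-1.39, 1.29], [0.1, 2.45], [-1.04, 4.18], [0.21, 1.99], [-2.66, 2.66]. Speed limits (rad/s): [2.57, 2.57, 3.14, 3.14, 3.14, 3.14, 3.14].

INTERFACE

Orientations are given as a unit quaternion [x, y, z, w].
In Python, from rig import sensors, read_camera, camera_model, workorder gives the robot as it stands.
- The arm moves only by the shell command python3 -m handwheel 'ROWS' [OPENING]. ROWS is rows parted by semicolons, their numbers by spaces, 1 to 12 of them, each of 6 numbers: dx, dy, dz in m, then a rotation vector rx, ry, rz in rad; each row shifts and turns the commanded pose from where the row before left it, along the tool's axes as they then stand; what a row does not reach is not made up. A row lasts 1/12 s, in which the tool goes at most 0.0417 m and 0.125 rad, less where a joint would pass 70% of its speed; a pose out of reach is approached as far as the arm can. OPENING is the opening from 0.0 (shut) to 1.0 (fully open), set as the command begins (- or left out keeps the last). The fingers move at their own pace and stop on an object; the grip force is fixed at half the most. Time passes only in rows, so rows that do not move let the fingers close. It prints the time, the measured TCP pose, the force, the opening and the grip force at its end.
- sensors.state(): the state, without advancing time (a new reading comes with each control period).
- read_camera(name): name is "side" or "top"; returns the picture (384x512x3 uint8, red, green, blue); there is no depth.
- camera_model(name): a dict with "fx", "fy", "cx", "cy" (pixels), "T" (4x4, takes a point from camera to world coordinates). Camera axes: x right, y down, z forward; pixel columns grow to the right and rows downward; lengths in m; the calibration is good to about 2 mm. A picture is of the moment at which its call begins. camera_model takes no time and is no camera call.
- workorder.job_done(): hands the job in; it is judged then, once.
The state is a dict: "t": time; "joint_pos": joint angles; "dq": joint speeds; "joint_efforts": joint torques, N m; "ee_pos": TCP position; "tool_rot": TCP orientation; "ft_force": force on the tool from outside, world axes, zero at the start; "wrist_torque": the same for the moment, N m; "grip_width": opening from 0.0 (shut) to 1.0 (fully open); "finger_force": force on a finger pad.
Only numpy, scipy, OpenCV 4.12 (cv2) and the standard library are available. Lean on these libraries where they do the work, as an engineer would, in place of code of your own. Each camera call takes 0.05 s, during which the arm holds its last target. There are 200 camera calls.

## Working session

There is one attempt and no reset: what is moved stays moved. The work goes in short steps, Python scripts to look and compute and a shell command to move; the robot and the scene stay as the last step left them, time stands still between calls to the robot, and variables do not carry over. Pictures are saved under pics/ and viewed, at most 10 in all, crops included, and the job is handed in when it is done.

```bash
mkdir -p pics; ls
python3 - <<'E'
from rig import sensors, read_camera, camera_model
import cv2, numpy as np
for n in("side","top"):
    im=read_camera(n); np.save(f"pics/{n}0.npy",im); cv2.imwrite(f"pics/{n}0.png",cv2.cvtColor(im,cv2.COLOR_RGB2BGR))
    m=camera_model(n); print(n,{k:np.round(v,4).tolist() for k,v in m.items()})
print(sensors.state())
E
```

```text
pics
side {'fx': 457.0315, 'fy': 457.0315, 'cx': 257.4, 'cy': 191.3563, 'T': [[0.9997, -0.0166, 0.0197, 0.4821], [-0.0257, -0.6261, 0.7794, -0.6053], [-0.0006, -0.7796, -0.6263, 0.6989], [0.0, 0.0, 0.0, 1.0]]}
top {'fx': 393.0671, 'fy': 393.0671, 'cx': 260.7757, 'cy': 192.5022, 'T': [[0.0122, -0.9759, 0.2181, 0.3413], [-0.9999, -0.0132, -0.0034, 0.163], [0.0062, -0.218, -0.9759, 0.9178], [0.0, 0.0, 0.0, 1.0]]}
{'t': 0.1, 'joint_pos': array([ 1.30410086,  0.46940641, -0.04860125,  1.53356616,  0.02413734,
        1.14101247, -0.08226259]), 'dq': array([-0.00114708, -0.00164129,  0.00163393, -0.00456164,  0.00021903,
       -0.00034561, -0.00099233]), 'joint_efforts': array([ 7.90534777e-04, -5.11514425e+01, -4.69346484e-02, -2.38389069e+01,
        1.07637056e-02,  4.42202145e-03,  2.47674009e-06]), 'ee_pos': array([ 0.15886948, -0.65543556,  0.19663921]), 'tool_rot': array([ 9.92934396e-01,  1.18661161e-01, -1.53580150e-04, -8.89575549e-04]), 'ft_force': array([-0.08828277,  0.37499187,  0.58713324]), 'wrist_torque': array([ 0.01971097,  0.01573898, -0.02500257]), 'finger_force': 0.0, 'grip_width': 1.0012597258168967}
```

View pics/side0.png

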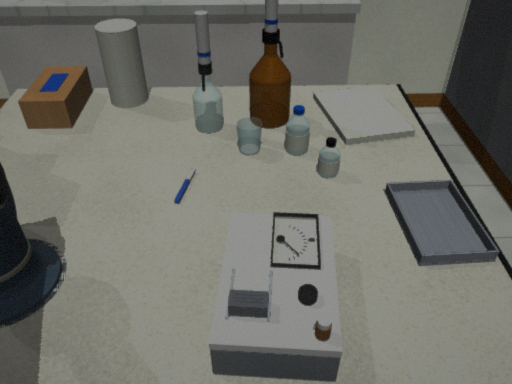

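View pics/top0.png

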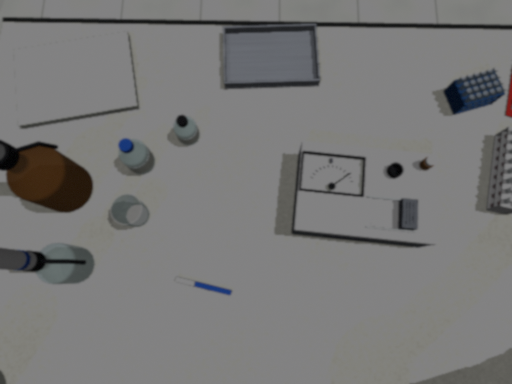

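The side view shows the reader at about cols 210–340, rows 212–378: dial at (295,240), cover at (249,300), vial at (323,328). In the top view it is at cols 293–435, rows 148–245, with the cover at (408,214) and the dial at (332,174). Next I'll enlarge both.

Run:
```python
import cv2, numpy as np
s=cv2.imread("pics/side0.png")[205:380,205:345]; t=cv2.imread("pics/top0.png")[140:250,285:445]
g=lambda a:np.clip((a/255.)**.7*255*1.1,0,255).astype(np.uint8)
s=cv2.resize(g(s),None,fx=3.4,fy=3.4,interpolation=cv2.INTER_CUBIC)
t=cv2.resize(g(t),None,fx=2,fy=2,interpolation=cv2.INTER_CUBIC)
o=np.zeros((600,800,3),np.uint8);o[:595,:476]=s[:595,:476];o[:220,480:800]=t
d=cv2.imread("pics/side0.png")[208:272,266:326]; d=cv2.resize(g(d),(320,341),interpolation=cv2.INTER_CUBIC); o[230:571,480:800]=d
cv2.imwrite("pics/crop1.png",o)
```

```text
(no output)
```

View pics/crop1.png

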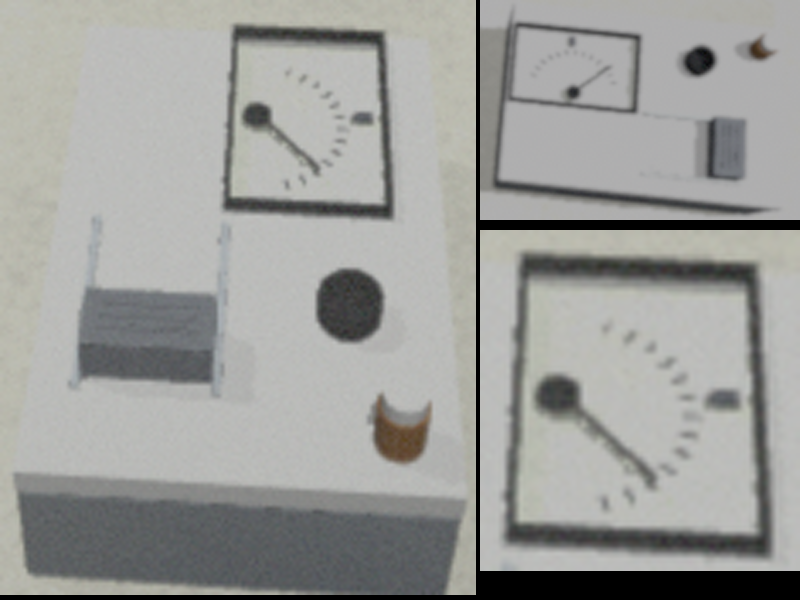

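```bash
cat > h.py <<'E'
import numpy as np
from rig import camera_model
def ray(cam,u,v,z):
    m=camera_model(cam);T=np.array(m["T"])
    d=T[:3,:3]@[(u-m["cx"])/m["fx"],(v-m["cy"])/m["fy"],1];o=T[:3,3]
    return (o+d*(z-o[2])/d[2])
def proj(cam,p):
    m=camera_model(cam);T=np.array(m["T"]);q=T[:3,:3].T@(np.asarray(p)-T[:3,3])
    return np.array([q[0]/q[2]*m["fx"]+m["cx"],q[1]/q[2]*m["fy"]+m["cy"]])
def tri(u1,u2):
    A=[];b=[]
    for c,(u,v) in(("side",u1),("top",u2)):
        a0=ray(c,u,v,0);a1=ray(c,u,v,.2);d=(a1-a0)/np.linalg.norm(a1-a0);P=np.eye(3)-np.outer(d,d);A.append(P);b.append(P@a0)
    return np.linalg.lstsq(np.vstack(A),np.hstack(b),rcond=None)[0]
def S(u,v): return ((u+.5)/3.4-.5+205,(v+.5)/3.4-.5+205)
def Tp(u,v): return ((u-480+.5)/2-.5+285,(v+.5)/2-.5+140)
E
python3 - <<'E'
from h import *
np.set_printoptions(precision=4,suppress=True)
f=lambda n,a,z:print(n,ray("side",*S(*a),z)[:2])
for n,a in dict(FL=(85,25),FR=(430,40),NL=(20,473),NR=(465,497)).items(): f(n,a,.09)
for n,a in dict(wFL=(235,27),wFR=(385,33),wNR=(392,215),wNL=(225,210)).items(): f(n,a,.098)
for n,a in dict(cFL=(86,291),cFR=(217,294),cNR=(219,352),cNL=(79,344)).items(): f(n,a,.118)
for n,a in dict(pivot=(257,115),tip=(319,170),mark=(352,119)).items(): f(n,a,.094)
print("top")
f=lambda n,a,z:print(n,ray("top",*Tp(*a),z)[:2])
for n,a in dict(wNL=(510,102),wNR=(635,111),wFR=(640,36),wFL=(516,23)).items(): f(n,a,.098)
for n,a in dict(c1=(713,119),c2=(745,121),c3=(741,179),c4=(709,176)).items(): f(n,a,.118)
f("NLcorner",(498,182),.09);f("pivot",(573,92),.094);f("tip",(610,66),.094)
print("tri piv",tri(S(257,115),Tp(573,92)),"wFR",tri(S(385,33),Tp(516,23)),"wNL",tri(S(225,210),Tp(635,111)),
"cov",tri(S(150,320),Tp(727,149)),"wNR",tri(S(392,215),Tp(640,36)))
E
```

```text
FL [0.4437 0.0876]
FR [0.6459 0.0689]
NL [ 0.4214 -0.2114]
NR [ 0.6161 -0.2283]
wFL [0.5317 0.0744]
wFR [0.6186 0.0668]
wNR [ 0.6041 -0.0726]
wNL [ 0.519  -0.0669]
cFL [ 0.45   -0.1336]
cFR [ 0.5115 -0.137 ]
cNR [ 0.5109 -0.1699]
cNL [ 0.4474 -0.1639]
pivot [0.5402 0.0055]
tip [ 0.5704 -0.0366]
mark [0.5922 0.001 ]
top
wNL [0.5295 0.0768]
wNR [ 0.5214 -0.0568]
wFR [ 0.6053 -0.066 ]
wFL [0.6183 0.0694]
c1 [ 0.5096 -0.1324]
c2 [ 0.5079 -0.1656]
c3 [ 0.4472 -0.157 ]
c4 [ 0.4499 -0.1243]
NLcorner [0.4444 0.0894]
pivot [0.5424 0.0082]
tip [ 0.572  -0.0328]
tri piv [0.5416 0.0078 0.0921] wFR [0.619  0.0691 0.0959] wNL [ 0.5213 -0.0591  0.0899] cov [ 0.4795 -0.1469  0.1124] wNR [ 0.6061 -0.0675  0.0926]
```

Measurements agree with the text:
- The corner edges give a reader yaw of about -0.088, with its centre at about (0.532, -0.071).
- The cover middle is at about (0.479, -0.148).
- The needle-to-pivot and marker-to-pivot lengths come out at 52 mm (expected 53).
- The needle is at about -0.86 rad and the marker at about 0.0, so the wheel has about 38 mm to roll.

Next I close the gripper, align yaw, and go to the right of the cover.

```bash
python3 -m handwheel '0 0 0 0 0 .109;0 0 0 0 0 .109;0 0 0 0 0 .108;.017 -.0307 0 0 0 0;.017 -.0307 0 0 0 0;.017 -.0307 0 0 0 0;.017 -.0307 0 0 0 0;.017 -.0307 0 0 0 0;.017 -.0307 0 0 0 0;.017 -.0307 0 0 0 0;.017 -.0307 0 0 0 0;.017 -.0307 0 0 0 0' 0
python3 -m handwheel '.017 -.0307 0 0 0 0;.017 -.0307 0 0 0 0;.017 -.0307 0 0 0 0;.017 -.0307 0 0 0 0;.017 -.0307 0 0 0 0;.017 -.0307 0 0 0 0;.017 -.0307 0 0 0 0;0 0 0 0 0 0;0 0 0 0 0 0'
```

```text
t: 1.1
ee_pos: [0.3363, -0.3925, 0.1974]
tool_rot: [0.999, -0.044, -0.0, -0.0]
ft_force: [0.8, -0.0, -0.4]
grip_width: -0.0
finger_force: 0.0
t: 1.85
ee_pos: [0.474, -0.1884, 0.1973]
tool_rot: [0.999, -0.042, -0.0, -0.0]
ft_force: [-0.5, -1.6, -0.4]
grip_width: 0.001
finger_force: 0.0
```

```bash
python3 -m handwheel '0 0 .025 0 0 0;0 0 .025 0 0 0;0 0 .02 0 0 0;0 0 .012 0 0 0;0 0 .0068 0 0 0;0 0 0 0 0 0;0 0 0 0 0 0'
python3 - <<'E'
from rig import read_camera
import cv2,numpy as np
s=read_camera("side")[205:380,180:345]; t=read_camera("top")[140:250,325:445]
g=lambda a:np.clip((a/255.)**.7*255*1.1,0,255).astype(np.uint8)[:,:,::-1]
o=np.zeros((530,800,3),np.uint8);o[:525,:495]=cv2.resize(g(s),(495,525));o[:270,500:795]=cv2.resize(g(t),(295,270))
cv2.imwrite("pics/c2.png",o)
E
```

```text
t: 2.43
ee_pos: [0.4731, -0.1916, 0.109]
tool_rot: [0.999, -0.045, -0.0, 0.0]
ft_force: [0.2, -1.0, 0.6]
grip_width: -0.002
finger_force: 0.0
```

View pics/c2.png

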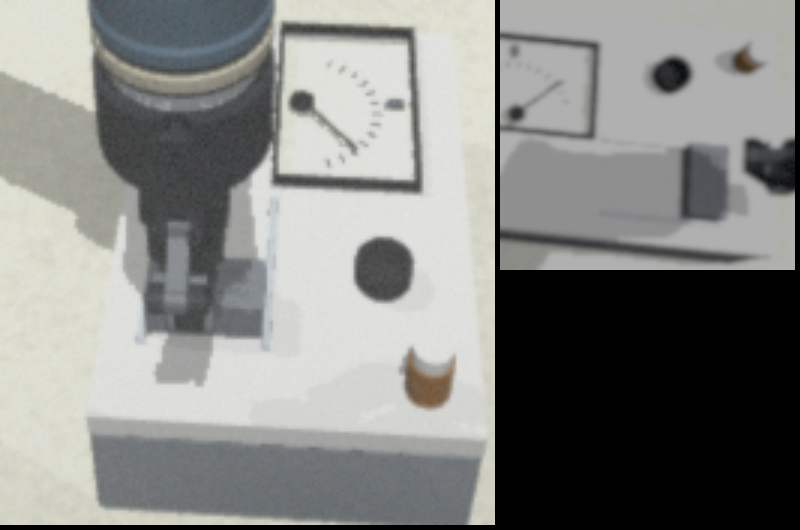

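The fingertip stands just right of the cover (side crop (180,330); the cover spans cols 143–268). The vial and dial are untouched. I'll check the calibration by projecting the TCP.

Run:
```python
from h import *
from rig import sensors
p=sensors.state()["ee_pos"];a=proj("side",p);b=proj("top",p)
print(p,(a-[180,205])*3+1,(b-[325,140])*2.458+[500,0])
u=lambda x,y:((x-1)/3+180,(y-1)/3+205)
for q in((147,282),(267,262),(267,335),(147,335),(161,334),(211,334)):print(q,ray("side",*u(*q),.118 if q[1]<300 else .091)[:2])
```

```text
[ 0.47386672 -0.19136632  0.10980789] [196.44589322 357.26110861] [756.30828236 189.8127465 ]
(147, 282) [ 0.44832886 -0.15019718]
(267, 262) [ 0.51171676 -0.13873494]
(267, 335) [ 0.510921   -0.16532688]
(147, 335) [ 0.44756326 -0.16366719]
(161, 334) [ 0.45494578 -0.16323076]
(211, 334) [ 0.48136332 -0.1639228 ]
```

Run:
```python
from rig import read_camera
import cv2,numpy as np
s=read_camera("side")[270:340,215:285]; t=read_camera("top")[190:240,395:460]
g=lambda a:np.clip((a/255.)**.5*255*1.0,0,255).astype(np.uint8)[:,:,::-1]
o=np.zeros((420,800,3),np.uint8);o[:420,:420]=cv2.resize(g(s),(420,420));o[:285,425:796]=cv2.resize(g(t),(371,285))
cv2.imwrite("pics/c3.png",o)
```

```text
(no output)
```

View pics/c3.png

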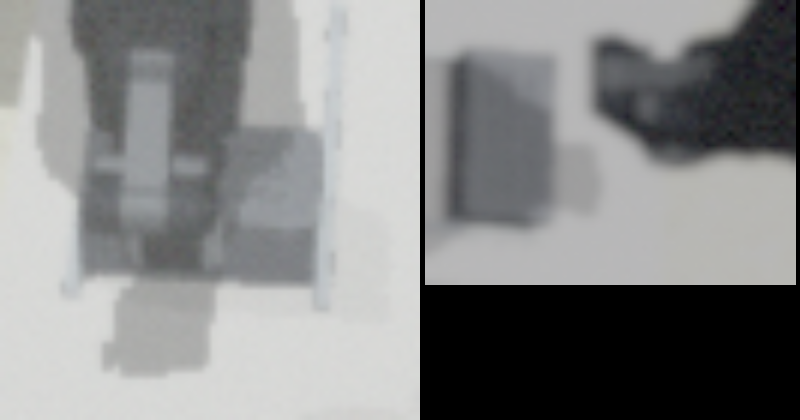

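Run:
```python
from h import *
np.set_printoptions(precision=4,suppress=True)
s=lambda u,v:(u/6+215,v/6+270)
t=lambda u,v:((u-425)/5.7+395,v/5.7+190)
for q in((115,285),(215,285),(208,368),(105,372)):print("side shadow",ray("side",*s(*q),.09)[:2])
for q in((555,145),(598,148),(598,213),(555,208)):print("top shadow",ray("top",*t(*q),.09)[:2])
print("finger tip tri",tri(s(172,262),t(675,160)))
print("coverside",ray("side",*s(85,270),.09)[:2],ray("side",*s(318,280),.09)[:2])
```

```text
side shadow [ 0.4563 -0.1654]
side shadow [ 0.4826 -0.1661]
side shadow [ 0.4805 -0.1913]
side shadow [ 0.4541 -0.1918]
top shadow [ 0.4806 -0.1758]
top shadow [ 0.4797 -0.1919]
top shadow [ 0.4552 -0.1899]
top shadow [ 0.4569 -0.174 ]
finger tip tri [ 0.4698 -0.1965  0.1411]
coverside [ 0.4482 -0.1604] [ 0.5099 -0.1652]
```

The projected TCP shows no dark finger there, so the visible finger seems to end higher than I expected. I'll settle it by touch, with a gentle push towards the cover.

```bash
python3 -m handwheel '.002 -.003 0 0 0 0;0 -.003 0 0 0 0;0 -.003 0 0 0 0;0 -.002 0 0 0 0' 
python3 -m handwheel '0 -.0015 0 0 0 0;0 -.0015 0 0 0 0;0 -.0015 0 0 0 0'
python3 -m handwheel '0 -.0015 0 0 0 0;0 -.0015 0 0 0 0;0 -.0015 0 0 0 0'
python3 -m handwheel '0 -.0015 0 0 0 0;0 -.0015 0 0 0 0;0 -.0015 0 0 0 0'
python3 - <<'E'
from rig import read_camera
import cv2,numpy as np
s=read_camera("side")[260:340,215:285]; t=read_camera("top")[190:240,380:445]
g=lambda a:np.clip((a/255.)**.5*255*1.0,0,255).astype(np.uint8)[:,:,::-1]
o=np.zeros((480,800,3),np.uint8);o[:480,:420]=cv2.resize(g(s),(420,480));o[:285,425:796]=cv2.resize(g(t),(371,285))
cv2.imwrite("pics/c4.png",o)
E
```

```text
t: 2.97
ee_pos: [0.4764, -0.1792, 0.109]
tool_rot: [0.999, -0.044, 0.0, -0.0]
ft_force: [-0.3, 0.5, -0.2]
grip_width: -0.002
finger_force: 0.0
t: 3.22
ee_pos: [0.4766, -0.1753, 0.1088]
tool_rot: [0.999, -0.044, -0.0, 0.0]
ft_force: [-0.1, -0.1, -0.7]
grip_width: 0.002
finger_force: 0.0
t: 3.47
ee_pos: [0.477, -0.1709, 0.1088]
tool_rot: [0.999, -0.044, 0.0, 0.0]
ft_force: [0.5, -0.6, -0.7]
grip_width: -0.003
finger_force: 0.0
t: 3.72
ee_pos: [0.4774, -0.1663, 0.1088]
tool_rot: [0.999, -0.044, 0.0, 0.0]
ft_force: [-0.2, -0.7, -0.6]
grip_width: -0.002
finger_force: 0.0
```

View pics/c4.png

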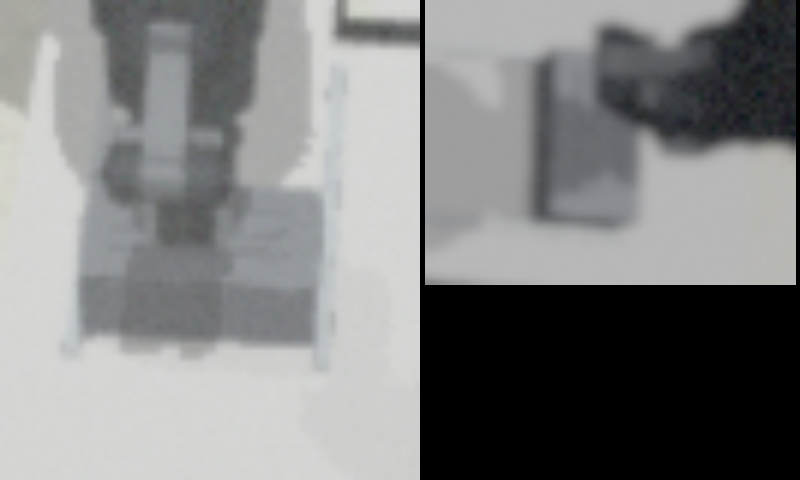

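In the picture the tip overhangs the cover with no contact force, and the cover hasn't moved. Both views put the finger end about 20–25 mm above the reported TCP. I'll back off and touch the bare panel gently to measure the real tip height, stopping on a force guard.

```bash
cat > g.py <<'E'
# guard: exit 1 if the wrist force exceeds argv[1]
import sys,numpy as np
from rig import sensors
s=sensors.state();f=s["ft_force"];p=s["ee_pos"]
print(np.round(p,4),np.round(f,1))
sys.exit(int(np.linalg.norm(f)>float(sys.argv[1])))
E
H="python3 -m handwheel"
python3 -m handwheel '0 .005 0 0 0 0;0 .01 0 0 0 0;0 .01 0 0 0 0;0 .005 0 0 0 0;0 0 0 0 0 0;0 0 0 0 0 0' >/dev/null; python3 g.py 9 &&
python3 -m handwheel '0 0 .004 0 0 0;0 0 .004 0 0 0;0 0 .004 0 0 0;0 0 .002 0 0 0;0 0 .001 0 0 0' >/dev/null; python3 g.py 2.5 &&
python3 -m handwheel '0 0 .0007 0 0 0;0 0 .0007 0 0 0;0 0 .0007 0 0 0' >/dev/null && python3 g.py 2.5 &&
python3 -m handwheel '0 0 .0007 0 0 0;0 0 .0007 0 0 0' >/dev/null && python3 g.py 2.5 &&
python3 -m handwheel '0 0 .0007 0 0 0;0 0 .0007 0 0 0' >/dev/null && python3 g.py 2.5 &&
python3 -m handwheel '0 0 .0007 0 0 0;0 0 .0007 0 0 0' >/dev/null && python3 g.py 2.5 &&
python3 -m handwheel '0 0 .0007 0 0 0;0 0 .0007 0 0 0' >/dev/null && python3 g.py 2.5 &&
python3 -m handwheel '0 0 .0007 0 0 0;0 0 .0007 0 0 0' >/dev/null && python3 g.py 2.5
```

```text
[ 0.4745 -0.1971  0.1087] [-0.1 -0.4 -0.4]
[ 0.4744 -0.1959  0.0931] [-0.3  0.6  0.1]
[ 0.4749 -0.1963  0.0918] [-0.1 -0.2 -1. ]
[ 0.4749 -0.1964  0.0904] [ 0.4 -0.2  0.8]
[ 0.4748 -0.1964  0.0889] [-1.1 -0.2 -0.5]
[ 0.4748 -0.1964  0.0875] [-0.9  0.2 -0.1]
[ 0.4748 -0.1963  0.0861] [-0.4  0.4  0.9]
[ 0.4748 -0.1963  0.0847] [-0.2  0.1 -0.3]
```

```bash
python3 -m handwheel '0 0 .001 0 0 0;0 0 .001 0 0 0;0 0 .001 0 0 0' >/dev/null && python3 g.py 2.5 &&
python3 -m handwheel '0 0 .001 0 0 0;0 0 .001 0 0 0' >/dev/null && python3 g.py 2.5 &&
python3 -m handwheel '0 0 .001 0 0 0;0 0 .001 0 0 0' >/dev/null && python3 g.py 2.5 &&
python3 -m handwheel '0 0 .001 0 0 0;0 0 .001 0 0 0' >/dev/null && python3 g.py 2.5 &&
python3 -m handwheel '0 0 .0007 0 0 0;0 0 .0007 0 0 0' >/dev/null && python3 g.py 2.5 &&
python3 -m handwheel '0 0 .0007 0 0 0;0 0 .0007 0 0 0' >/dev/null && python3 g.py 2.5 &&
python3 -m handwheel '0 0 .0007 0 0 0;0 0 .0007 0 0 0' >/dev/null && python3 g.py 2.5 &&
python3 -m handwheel '0 0 .0007 0 0 0;0 0 .0007 0 0 0' >/dev/null && python3 g.py 2.5 &&
python3 -m handwheel '0 0 .0007 0 0 0;0 0 .0007 0 0 0' >/dev/null && python3 g.py 2.5 &&
python3 -m handwheel '0 0 .0007 0 0 0;0 0 .0007 0 0 0' >/dev/null && python3 g.py 2.5 &&
python3 -m handwheel '0 0 .0007 0 0 0;0 0 .0007 0 0 0' >/dev/null && python3 g.py 2.5 &&
python3 -m handwheel '0 0 .0007 0 0 0;0 0 .0007 0 0 0' >/dev/null && python3 g.py 2.5
```

```text
[ 0.4748 -0.1963  0.0816] [ 0.7 -0.2  0. ]
[ 0.4748 -0.1963  0.0796] [-0.4 -0.3  0.6]
[ 0.4748 -0.1964  0.0776] [-0.7  0.4  0.6]
[ 0.4748 -0.1964  0.0756] [-0.6 -0.7 -0. ]
[ 0.4748 -0.1964  0.0742] [-1.1  0.3  0.1]
[ 0.4748 -0.1963  0.0729] [-0.4  0.9  0. ]
[ 0.4748 -0.1964  0.0715] [-0.5  0.1 -0.9]
[ 0.4748 -0.1963  0.0701] [0.1 1.2 0.3]
[ 0.4748 -0.1963  0.0687] [-0.8  0.9 -0.1]
[ 0.4748 -0.1964  0.0673] [ 0.5 -0.4  0.3]
[ 0.4748 -0.1963  0.0659] [0.2 0.1 0.4]
[ 0.4748 -0.1963  0.0645] [-0.5  0.4 -0.7]
```

Run:
```python
from rig import read_camera,sensors
from h import *
import cv2,numpy as np
s=read_camera("side")[265:345,205:295]; t=read_camera("top")[180:240,385:460]
g=lambda a:np.clip((a/255.)**.5*255*1.0,0,255).astype(np.uint8)[:,:,::-1]
o=np.zeros((400,800,3),np.uint8);o[:400,:450]=cv2.resize(g(s),(450,400));o[:270,455:792]=cv2.resize(g(t),(337,270))
p=sensors.state()["ee_pos"]
print((proj("side",p)-[205,265])*5,(proj("top",p)-[385,180])*4.5+[455,0], (proj("side",p+[0,0,.026])-[205,265])*5,(proj("top",p+[0,0,.026])-[385,180])*4.5+[455,0])
cv2.imwrite("pics/c5.png",o)
```

```text
[206.00527982 393.83113606] [624.68011981 180.51936893] [204.65052701 345.36312364] [647.09015401 172.31435766]
```

View pics/c5.png

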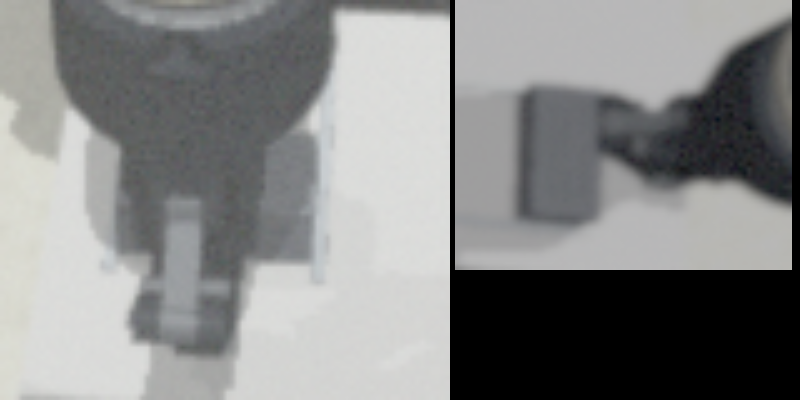

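The tip is now seen at side crop (205,350), close to the panel, with its shadow just below it. It matches a point about 24 mm above the reported TCP. I'll keep descending.

```bash
python3 -m handwheel '0 0 .0007 0 0 0;0 0 .0007 0 0 0' >/dev/null && python3 g.py 2.5 &&
python3 -m handwheel '0 0 .0007 0 0 0;0 0 .0007 0 0 0' >/dev/null && python3 g.py 2.5 &&
python3 -m handwheel '0 0 .0007 0 0 0;0 0 .0007 0 0 0' >/dev/null && python3 g.py 2.5 &&
python3 -m handwheel '0 0 .0007 0 0 0;0 0 .0007 0 0 0' >/dev/null && python3 g.py 2.5 &&
python3 -m handwheel '0 0 .0007 0 0 0;0 0 .0007 0 0 0' >/dev/null && python3 g.py 2.5 &&
python3 -m handwheel '0 0 .0007 0 0 0;0 0 .0007 0 0 0' >/dev/null && python3 g.py 2.5 &&
python3 -m handwheel '0 0 .0007 0 0 0;0 0 .0007 0 0 0' >/dev/null && python3 g.py 2.5 &&
python3 -m handwheel '0 0 .0007 0 0 0;0 0 .0007 0 0 0' >/dev/null && python3 g.py 2.5 &&
python3 -m handwheel '0 0 .0007 0 0 0;0 0 .0007 0 0 0' >/dev/null && python3 g.py 2.5 &&
python3 -m handwheel '0 0 .0007 0 0 0;0 0 .0007 0 0 0' >/dev/null && python3 g.py 2.5
```

```text
[ 0.4748 -0.1964  0.0631] [-0.  -0.7 -0.2]
[ 0.4748 -0.1963  0.0617] [0.4 0.1 1. ]
[ 0.4748 -0.1963  0.0602] [-0.  -0.4 -0.4]
[ 0.4748 -0.1963  0.0589] [ 0.2 -0.1 -1.1]
[ 0.4748 -0.1964  0.0574] [0.1 0.1 0.2]
[ 0.4748 -0.1964  0.0564] [-2.2  1.   8.4]
```

The panel contact comes at reported z ≈ 0.057, so the real tip is about 33 mm above the reported TCP, and I'll use that from here. I'll raise to 18 mm above the panel and push until the cover is felt.

```bash
python3 -m handwheel '0 0 -.002 0 0 0;0 0 -.006 0 0 0;0 0 -.006 0 0 0;0 0 -.0045 0 0 0;0 0 0 0 0 0' >/dev/null; python3 g.py 2.2 &&
python3 -m handwheel '0 -.0015 0 0 0 0;0 -.0015 0 0 0 0;0 -.0015 0 0 0 0' >/dev/null && python3 g.py 2.2 &&
python3 -m handwheel '0 -.0015 0 0 0 0;0 -.0015 0 0 0 0;0 -.0015 0 0 0 0' >/dev/null && python3 g.py 2.2 &&
python3 -m handwheel '0 -.0015 0 0 0 0;0 -.0015 0 0 0 0' >/dev/null && python3 g.py 2.2 &&
python3 -m handwheel '0 -.0015 0 0 0 0;0 -.0015 0 0 0 0' >/dev/null && python3 g.py 2.2 &&
python3 -m handwheel '0 -.0015 0 0 0 0;0 -.0015 0 0 0 0' >/dev/null && python3 g.py 2.2 &&
python3 -m handwheel '0 -.0015 0 0 0 0;0 -.0015 0 0 0 0' >/dev/null && python3 g.py 2.2 &&
python3 -m handwheel '0 -.0015 0 0 0 0;0 -.0015 0 0 0 0' >/dev/null && python3 g.py 2.2
```

```text
[ 0.4757 -0.1967  0.076 ] [ 0.2 -0.   0.5]
[ 0.4749 -0.1916  0.0744] [-0.3 -1.3  0.2]
[ 0.4755 -0.1871  0.0745] [-0.1 -0.2 -0.2]
[ 0.4758 -0.1842  0.0746] [-0.4  0.2 -0.1]
[ 0.4761 -0.1812  0.0746] [ 0.3 -1.  -0.3]
[ 0.4764 -0.1783  0.0746] [ 0.5 -0.2 -0. ]
[ 0.4766 -0.1759  0.0746] [-0.7 -2.5  0.1]
```

Cover contact is at TCP y ≈ -0.176 with 2.5 N. Now I'll push it open.

```bash
python3 -m handwheel '0 -.002 0 0 0 0;0 -.002 0 0 0 0;0 -.002 0 0 0 0' >/dev/null; python3 g.py 5 &&
python3 -m handwheel '0 -.003 0 0 0 0;0 -.003 0 0 0 0;0 -.003 0 0 0 0;0 -.003 0 0 0 0;0 -.003 0 0 0 0' >/dev/null; python3 g.py 5 &&
python3 -m handwheel '0 -.003 0 0 0 0;0 -.003 0 0 0 0;0 -.003 0 0 0 0;0 -.003 0 0 0 0;0 -.003 0 0 0 0' >/dev/null; python3 g.py 5 &&
python3 -m handwheel '0 -.003 0 0 0 0;0 -.003 0 0 0 0;0 -.003 0 0 0 0;0 -.003 0 0 0 0;0 -.003 0 0 0 0' >/dev/null; python3 g.py 5 &&
python3 -m handwheel '0 -.002 0 0 0 0;0 -.002 0 0 0 0;0 -.002 0 0 0 0' >/dev/null; python3 g.py 5 &&
python3 -m handwheel '0 -.001 0 0 0 0;0 -.001 0 0 0 0;0 -.001 0 0 0 0;0 -.001 0 0 0 0;0 0 0 0 0 0' >/dev/null; python3 g.py 5
```

```text
[ 0.4772 -0.1696  0.0746] [-0.2 -2.6 -0.9]
[ 0.4786 -0.1541  0.0746] [ 0.1 -1.3 -0.1]
[ 0.4799 -0.1393  0.0747] [ 0.2 -1.7  0. ]
[ 0.4812 -0.1243  0.0746] [ 0.8 -2.8  0.1]
[ 0.4818 -0.1184  0.0747] [ 0.5 -2.2 -0.1]
[ 0.4821 -0.1144  0.0746] [ 0.4 -1.3 -0.4]
```

```bash
python3 -m handwheel '0 .003 -.001 0 0 0;0 .003 -.02 0 0 0;0 -.03 -.03 0 0 0;0 -.03 -.03 0 0 0;0 0 0 0 0 0'
python3 - <<'E'
from rig import read_camera
import cv2,numpy as np
s=read_camera("side");t=read_camera("top");np.save("pics/s6.npy",s);np.save("pics/t6.npy",t)
s=s[200:345,215:345]; t=t[140:250,285:445]
g=lambda a:np.clip((a/255.)**.6*255*1.0,0,255).astype(np.uint8)[:,:,::-1]
o=np.zeros((590,800,3),np.uint8);o[:580,:520]=cv2.resize(g(s),(520,580));o[:192,520:800]=cv2.resize(g(t),(280,192))
cv2.imwrite("pics/c6.png",o)
E
```

```text
t: 13.17
ee_pos: [0.4906, -0.0555, 0.1599]
tool_rot: [0.999, -0.04, 0.005, -0.001]
ft_force: [1.1, 0.7, 0.0]
grip_width: -0.0
finger_force: 0.0
```

View pics/c6.png

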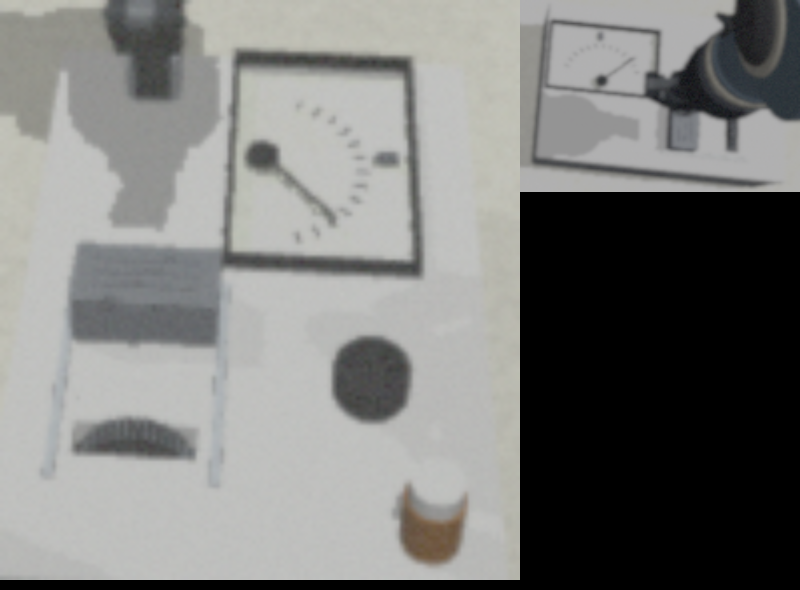

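The cover is open, at side crop (147,290). The slot spans (72–198, 425–458), with the ribbed crown at (133,420). Next I compute the slot centre and refine the dial angles.

```bash
cat > dial.py <<'E'
# needle/marker angles from side image: dark pixels in the dial, cast on the dial plane
from h import *
import cv2
def dial(im,zp=.094,yaw=-.088):
    sub=im[205:275,265:325].astype(float).sum(2)/3
    bg=cv2.medianBlur(cv2.dilate(sub.astype(np.uint8),np.ones((7,7))),9).astype(float)
    w=np.clip(bg-sub-25,0,None)
    v,u=np.nonzero(w>0); P=np.array([ray("side",a+265,b+205,zp)[:2] for a,b in zip(u,v)]); w=w[v,u]
    c=np.array([.5402,.0055])
    for _ in range(10):
        k=np.linalg.norm(P-c,axis=1)<.008; c=np.average(P[k],axis=0,weights=w[k])
    r=np.linalg.norm(P-c,axis=1);a=np.arctan2(P[:,1]-c[1],P[:,0]-c[0])-yaw
    out=[]
    k=(r>.014)&(r<.038); h=np.histogram(a[k],60,(-1.5,1.5),weights=w[k])[0]
    a0=-1.5+.05*(h.argmax()+.5); k&=abs(a-a0)<.12; n=np.average(a[k],weights=w[k])
    k=(r>.053)&(r<.066)&(abs(a)<.6); h=np.histogram(a[k],24,(-.6,.6),weights=w[k])[0]
    a0=-.6+.05*(h.argmax()+.5)
    for _ in range(5): kk=k&(abs(a-a0)<.12); a0=np.average(a[kk],weights=w[kk])
    return c,n,a0,r[kk].min()
E
python3 - <<'E'
from dial import *
im=np.load("pics/s6.npy")
print(dial(im)); print(dial(np.load("pics/side0.npy")))
s=lambda u,v:((u+.5)/4-.5+215,(v+.5)/4-.5+200)
for q in((75,425),(198,428),(195,458),(72,455)):print(ray("side",*s(*q),.09)[:2])
for q in((73,245),(224,249),(219,305),(68,300)):print("cov",ray("side",*s(*q),.118)[:2])
for q in((262,155),(333,220),(373,158)):print(ray("side",*s(*q),.094)[:2])
E
```

```text
(array([0.53998296, 0.00548587]), np.float64(-0.857632937297895), np.float64(0.01892537847190709), np.float64(0.05392812564913778))
(array([0.54000731, 0.00549712]), np.float64(-0.8577994735065293), np.float64(0.018119076993739942), np.float64(0.05390502873490263))
[ 0.45466932 -0.14291924]
[ 0.50446001 -0.14570289]
[ 0.50272408 -0.16019201]
[ 0.45369403 -0.15747396]
cov [ 0.45365517 -0.07062671]
cov [ 0.51793899 -0.0746046 ]
cov [ 0.51438358 -0.10545713]
cov [ 0.4520788  -0.10113484]
[0.54005746 0.00576445]
[ 0.56936589 -0.03648368]
[0.59179698 0.00241435]
```

Slot at about (0.479, -0.149); needle -0.858, marker +0.018, so about 38.5 mm of rolling. I'll go above the crown, 6.5 mm towards the robot, and feel for it.

```bash
python3 -m handwheel '-.0025 .0235 0 0 0 0;-.0025 .0235 0 0 0 0;-.0025 .0235 0 0 0 0;-.0025 .0235 0 0 0 0;0 0 .025 0 0 0;0 0 .025 0 0 0;0 0 .02 0 0 0;0 0 .008 0 0 0;0 0 .004 0 0 0;0 0 0 0 0 0;0 0 0 0 0 0;0 0 0 0 0 0'; python3 g.py 2.5
```

```text
t: 14.27
ee_pos: [0.4693, -0.155, 0.0735]
tool_rot: [0.999, -0.044, 0.001, 0.0]
ft_force: [0.7, -0.4, 0.8]
grip_width: -0.003
finger_force: 0.0
[ 0.4693 -0.155   0.0735] [ 0.7 -0.4  0.8]
```

```bash
python3 -m handwheel '.0013 -.0035 0 0 0 0;.0013 -.0034 .001 0 0 0;0 0 .001 0 0 0;0 0 .001 0 0 0' >/dev/null; python3 g.py 2.3 &&
python3 -m handwheel '0 0 .0007 0 0 0;0 0 .0007 0 0 0' >/dev/null; python3 g.py 2.3 &&
python3 -m handwheel '0 0 .0007 0 0 0;0 0 .0007 0 0 0' >/dev/null; python3 g.py 2.3 &&
python3 -m handwheel '0 0 .0007 0 0 0;0 0 .0007 0 0 0' >/dev/null; python3 g.py 2.3 &&
python3 -m handwheel '0 0 .0007 0 0 0;0 0 .0007 0 0 0' >/dev/null; python3 g.py 2.3 &&
python3 -m handwheel '0 0 .0007 0 0 0;0 0 .0007 0 0 0' >/dev/null; python3 g.py 2.3 &&
python3 -m handwheel '0 0 .0007 0 0 0;0 0 .0007 0 0 0' >/dev/null; python3 g.py 2.3 &&
python3 -m handwheel '0 0 .0007 0 0 0;0 0 .0007 0 0 0' >/dev/null; python3 g.py 2.3
```

```text
[ 0.472  -0.1476  0.0698] [-0.5 -0.2  0.6]
[ 0.4715 -0.1481  0.0681] [-0.1  0.  -0.2]
[ 0.4715 -0.1481  0.0666] [0.3 0.2 0.4]
[ 0.4716 -0.1481  0.0652] [-0.2  0.5 -0.1]
[ 0.4716 -0.1481  0.0642] [-1.5  0.5  4.9]
[ 0.4716 -0.1481  0.0642] [-1.5  0.5  4.9]
[ 0.4716 -0.1481  0.0642] [-1.5  0.5  4.9]
[ 0.4716 -0.1481  0.0642] [-1.5  0.5  4.9]
```

```bash
python3 -m handwheel '0 0 .0004 0 0 0;0 0 0 0 0 0' >/dev/null; python3 g.py 8.5 && python3 -m handwheel '0 0 .0003 0 0 0;0 0 0 0 0 0' >/dev/null; python3 g.py 9
```

```text
[ 0.4716 -0.1481  0.064 ] [-1.2 -0.3  6.4]
[ 0.4717 -0.1481  0.0638] [-2.3  1.   6.6]
```

```bash
python3 -m handwheel '.0005 0 .0001 0 0 0;.001 0 .0001 0 0 0;.001 0 0 0 0 0' >/dev/null; python3 g.py 10 &&
python3 -m handwheel '.0012 0 0 0 0 0;.0012 0 0 0 0 0;.0012 0 0 0 0 0' >/dev/null; python3 g.py 10 &&
python3 -m handwheel '.0012 0 0 0 0 0;.0012 0 0 0 0 0;.0012 0 0 0 0 0' >/dev/null; python3 g.py 10 &&
python3 -m handwheel '.0012 0 0 0 0 0;.001 0 0 0 0 0;.0008 0 0 0 0 0' >/dev/null; python3 g.py 10
python3 - <<'E'
from rig import read_camera
from dial import *
print(dial(read_camera("side")))
E
```

```text
[ 0.4739 -0.1483  0.0637] [-2.1  0.8  8.1]
[ 0.4776 -0.1487  0.0638] [-2.8  0.5  7.9]
[ 0.4812 -0.149   0.0638] [-2.6  0.4  8.2]
[ 0.4842 -0.1493  0.0638] [-2.6  0.1  7.3]
(array([0.539725  , 0.00528794]), np.float64(-0.5807791067209478), np.float64(0.02156375461294444), np.float64(0.05416531640186555))
```

12.6 mm of travel moved the needle by 0.277 rad, so it's rolling without slip. Next stroke.

```bash
python3 -m handwheel '0 0 -.004 0 0 0;-.0065 0 0 0 0 0;-.007 0 0 0 0 0;0 0 0 0 0 0;0 0 .0015 0 0 0;0 0 .001 0 0 0;0 0 .0005 0 0 0;0 0 0 0 0 0' >/dev/null; python3 g.py 6 && python3 -m handwheel '0 0 .0005 0 0 0;0 0 0 0 0 0' >/dev/null; python3 g.py 6 &&
python3 -m handwheel '0 0 .0004 0 0 0;0 0 0 0 0 0' >/dev/null; python3 g.py 6
```

```text
[ 0.4704 -0.148   0.0641] [-2.7  0.2  4.4]
[ 0.4704 -0.148   0.0638] [-3.4  0.7  6.1]
[ 0.4704 -0.148   0.0638] [-3.4  0.7  6.1]
```

```bash
python3 -m handwheel '.0005 0 .0002 0 0 0;.001 0 .0001 0 0 0;.001 0 0 0 0 0' >/dev/null; python3 g.py 10 &&
python3 -m handwheel '.0012 0 0 0 0 0;.0012 0 0 0 0 0;.0012 0 0 0 0 0' >/dev/null; python3 g.py 10 &&
python3 -m handwheel '.0012 0 0 0 0 0;.0012 0 0 0 0 0;.0012 0 0 0 0 0' >/dev/null; python3 g.py 10 &&
python3 -m handwheel '.0012 0 0 0 0 0;.0012 0 0 0 0 0;.001 0 0 0 0 0;.0008 0 0 0 0 0' >/dev/null; python3 g.py 10
python3 - <<'E'
from rig import read_camera
from dial import *
print(dial(read_camera("side")))
E
```

```text
[ 0.4733 -0.1483  0.0638] [-3.6  1.   8.1]
[ 0.4771 -0.1487  0.0638] [-3.3 -0.7  6.7]
[ 0.4807 -0.149   0.0638] [-3.1 -0.5  7.3]
[ 0.4849 -0.1494  0.0638] [-2.5  0.2  6.9]
(array([0.53985992, 0.00529666]), np.float64(-0.2327129903516679), np.float64(0.021330634518978216), np.float64(0.054031871629452256))
```

```bash
python3 -m handwheel '0 0 -.004 0 0 0;-.0065 0 0 0 0 0;-.007 0 0 0 0 0;0 0 0 0 0 0;0 0 .0015 0 0 0;0 0 .001 0 0 0;0 0 .0005 0 0 0;0 0 0 0 0 0' >/dev/null; python3 g.py 7.5 && 
python3 -m handwheel '.0003 0 .0007 0 0 0;.001 0 .0004 0 0 0;.001 0 0 0 0 0' >/dev/null; python3 g.py 10 &&
python3 -m handwheel '.0012 0 0 0 0 0;.0012 0 0 0 0 0;.0012 0 0 0 0 0' >/dev/null; python3 g.py 10 &&
python3 -m handwheel '.0012 0 0 0 0 0;.0006 0 0 0 0 0;0 0 0 0 0 0' >/dev/null; python3 g.py 10
python3 - <<'E'
from rig import read_camera
from dial import *
im=read_camera("side");np.save("pics/s7.npy",im);print(dial(im))
E
```

```text
[ 0.4709 -0.148   0.0643] [-2.7 -0.5  3.6]
[ 0.4736 -0.1483  0.0637] [-2.   0.9  8.5]
[ 0.4775 -0.1487  0.0638] [-2.3  1.3  7.5]
[ 0.4794 -0.1488  0.0638] [-2.8  1.   7.2]
(array([0.54014631, 0.00518774]), np.float64(-0.02042352932043706), np.float64(0.02352062684602349), np.float64(0.05373633393379883))
```

```bash
python3 -m handwheel '.0006 0 0 0 0 0;.0006 0 0 0 0 0;0 0 0 0 0 0' >/dev/null; python3 g.py 10
python3 - <<'E'
from rig import read_camera
from dial import *
ims=np.mean([read_camera("side").astype(float) for _ in range(6)],0);np.save("pics/s8.npy",ims);print(dial(ims))
s=ims[205:275,265:330]; o=np.clip((s/255)**.6*255,0,255).astype(np.uint8)[:,:,::-1]
cv2.imwrite("pics/c8.png",cv2.resize(o,(552,595),interpolation=cv2.INTER_CUBIC))
E
```

```text
[ 0.4806 -0.149   0.0638] [-1.6 -0.3  7.9]
(array([0.54013884, 0.00517897]), np.float64(-0.00866031748368077), np.float64(0.02301714694312302), np.float64(0.05374292514512467))
```

View pics/c8.png

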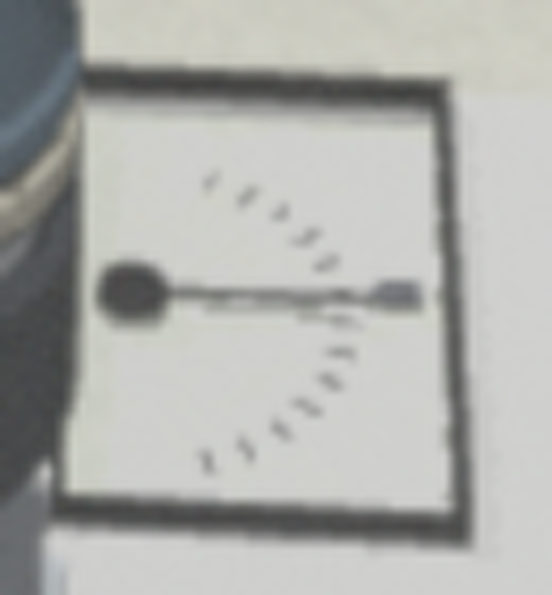

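The needle runs from the pivot (130,292) to about (372,298), almost onto the marker tab (375–420, 283–308). A faint shadow line lies just under the needle and biases the centroid, so I'll fit the needle core.

Run:
```python
from h import *
im=np.load("pics/s8.npy").mean(2); im0=np.load("pics/side0.npy").astype(float).mean(2)
np.set_printoptions(linewidth=200)
print(im[235:246,284:316].astype(int))
print(im0[235:246,304:316].astype(int))
print([tuple(np.round(proj("side",[.5401+.053*np.cos(a-.088),.0054+.053*np.sin(a-.088),.094]),2)) for a in(-.05,0,.05)])
```

```text
[[176 178 179 179 178 178 178 178 178 178 177 179 178 179 178 179 179 177 162 140 136 175 181 181 181 180 181 180 182 180 181 179]
 [163 176 179 178 177 178 180 179 178 179 178 179 180 181 179 179 178 169 127 131 152 177 181 181 179 179 179 180 179 180 180 180]
 [116 165 170 170 171 177 178 178 178 177 178 178 177 179 178 178 178 178 174 173 174 179 179 180 178 169 165 164 165 166 171 179]
 [ 72 126 131 132 138 158 163 162 161 162 163 163 163 164 164 165 166 166 166 165 163 163 166 170 161 123  92  90  89  98 136 174]
 [ 47  76  79  79  80  83  79  81  91  95  99  94  92  94  95 105 108 108 108 106  88  82 109 128 110  81  76  76  70  75 114 166]
 [ 68 122 127 130 127 113 100 104 127 130 126 106 103 104 103  91  84  83  89 103 102  94  98 100  86  83  75  71  70  73 103 165]
 [ 98 161 169 173 168 138 132 133 136 137 136 134 133 134 133 130 117 115 125 158 160 160 167 166 137 129 113 106 106 108 124 170]
 [129 167 174 178 179 174 174 173 174 173 174 174 174 174 174 168 138 135 137 137 121 126 148 172 175 174 170 168 168 170 170 176]
 [164 171 172 174 176 175 175 175 174 175 175 177 17
[... 330 characters left out ...]
0 181 179]]
[[110 141 143 145 143 142 144 143 145 146 143 138]
 [122 142 143 145 144 143 143 145 143 146 142 141]
 [138 142 141 142 143 133 132 128 131 132 135 140]
 [133 133 137 142 127  98  73  69  71  78 106 139]
 [ 96  99 123 134  99  63  58  59  55  62  92 131]
 [141 136 140 133  89  67  61  54  53  56  82 132]
 [138 137 139 137 109 103  89  84  85  81  97 133]
 [118 117 123 135 139 140 134 132 135 134 138 138]
 [121 117 121 124 140 144 143 142 145 145 140 142]
 [140 140 141 137 144 143 144 143 143 140 141 141]
 [132 129 136 140 145 141 143 145 142 145 143 144]]
[(np.float64(308.56), np.float64(240.75)), (np.float64(308.56), np.float64(239.75)), (np.float64(308.49), np.float64(238.74))]
```

Run:
```python
from h import *
from rig import read_camera
import cv2
ims=np.mean([read_camera("top").astype(float) for _ in range(8)],0).mean(2);np.save("pics/t8.npy",ims)
np.set_printoptions(linewidth=200)
P=lambda r,a:proj("top",[.5401+r*np.cos(a-.088),.0065+r*np.sin(a-.088),.094])
print(P(0,0),P(.053,0),P(.053,.1),P(.06,0))
print(ims[154:190,322:342].astype(int))
```

```text
[332.07704855 186.79174758] [333.5443278  163.33210102] [331.12217885 163.21113834] [333.73518114 160.28063568]
[[ 46  44  44  43  42  43  46  50  55  61  64  68  74  79  82  84  86  89  94 100]
 [ 84  80  76  71  66  60  53  50  48  47  45  44  43  43  43  44  46  50  55  61]
 [119 117 112 109 105  99  93  88  85  82  81  78  74  69  62  56  52  49  48  47]
 [132 131 129 128 126 123 119 113 108 107 108 112 111 106 101  95  92  89  87  85]
 [133 133 133 133 132 130 123 109  98  97 107 120 126 127 125 123 121 121 120 120]
 [134 134 134 134 133 129 116  94  76  78  98 120 130 132 132 132 132 132 132 132]
 [134 133 134 134 133 128 112  87  68  72  95 118 130 133 134 134 133 133 133 133]
 [134 133 134 134 133 128 112  88  69  71  93 117 129 133 133 134 134 134 134 134]
 [134 134 134 133 133 129 117  96  79  80  96 114 127 132 133 134 133 133 134 134]
 [133 133 134 134 133 131 125 112 101  97  98 106 121 130 133 133 133 133 133 134]
 [133 133 133 133 131 128 125 124 119 108  94  96 116 129 132 133 133 134 134 134]
 [132 129 130 132 129 120 118 124 124 110  89  91 115 127 128 130 132 133 1
[... 1300 characters left out ...]
15 129 133 134 134 133 133 133 133]
 [134 133 133 133 133 132 125 109  90  76  83 107 124 132 133 133 134 134 134 134]
 [133 134 133 133 131 126 114  91  64  48  58  85 111 126 132 133 133 133 134 133]
 [134 133 132 128 123 111  90  63  39  27  33  57  89 115 128 133 134 133 134 134]
 [134 133 129 121 110  93  68  41  25  21  23  37  69 103 124 132 133 134 134 133]
 [134 133 128 117 103  87  62  36  22  20  21  32  64 101 123 132 134 133 133 134]
 [133 133 129 119 106  91  68  42  25  21  23  39  74 108 126 132 133 133 134 133]
 [132 132 130 124 111  96  77  54  37  34  42  62  93 118 130 133 134 134 133 134]
 [124 125 127 124 113 100  85  71  63  69  79  94 113 126 132 133 133 133 133 133]]
```

Run:
```python
from h import *
np.set_printoptions(precision=4,suppress=True)
R=np.array([[np.cos(.088),-np.sin(.088)],[np.sin(.088),np.cos(.088)]])
own=lambda p:np.r_[R@(p[:2]-[.5401,.006]),p[2]]
for ms in(239.1,239.4):print("marker",own(tri((311.3,ms),(330.36,160.6))))
for ns in(239.6,239.75):print("needle tip",own(tri((307.8,ns),(332.5,164.2))))
print("needle mid",own(tri((295,239.25),(331.95,173.5))))
for z in(.088,.091,.094,.097):
  o=lambda c,u,v:own(ray(c,u,v,z))[:2]
  print(z,"mk",o("side",311.3,239.3),o("top",330.36,160.6),"nd",o("side",307.8,239.67),o("top",332.5,164.2), "pv",o("side",280.2,238.8),o("top",331,186))
```

```text
marker [0.0594 0.0069 0.0889]
marker [0.0595 0.0068 0.0883]
needle tip [0.0517 0.0022 0.0914]
needle tip [0.0518 0.0022 0.0911]
needle mid [0.0291 0.002  0.0917]
0.088 mk [0.0588 0.007 ] [0.0604 0.0069] nd [0.0522 0.0056] [0.0527 0.0017] pv [0.0002 0.0047] [0.003  0.0019]
0.091 mk [0.0585 0.004 ] [0.0595 0.0073] nd [0.0519 0.0026] [0.0517 0.0022] pv [0.0002 0.0017] [0.0023 0.0024]
0.094 mk [0.0582 0.0009] [0.0585 0.0078] nd [ 0.0516 -0.0005] [0.0507 0.0027] pv [ 0.0001 -0.0014] [0.0015 0.0029]
0.097 mk [ 0.0579 -0.0021] [0.0575 0.0083] nd [ 0.0514 -0.0035] [0.0498 0.0031] pv [ 0.0001 -0.0044] [0.0007 0.0034]
```

Across both views, the marker lies about 3 mm lower than the needle, so the side view alone misleads through parallax. The triangulated gap is about 0.078 rad, or 3.4 mm of rolling. I'll advance most of that and check in the top view.

```bash
python3 -m handwheel '.0008 0 0 0 0 0;.001 0 0 0 0 0;.0009 0 0 0 0 0;0 0 0 0 0 0' >/dev/null; python3 g.py 10
cat > topd.py <<'E'
from h import *
from rig import read_camera
T=np.mean([read_camera("top").astype(float) for _ in range(8)],0).mean(2);Sd=np.mean([read_camera("side").astype(float) for _ in range(4)],0).mean(2)
np.save("pics/tl.npy",T);np.save("pics/sl.npy",Sd)
c=np.arange(325,338)
def cen(r,lo,hi,thr=0.3):
    x=np.arange(lo,hi);d=133-T[r,lo:hi];k=d.argmax();x=x[max(k-1,0):k+2];d=d[max(k-1,0):k+2]
    a=(d[0]-d[2])/(2*(d[0]-2*d[1]+d[2])); return x[1]+a
R=np.r_[169:175,164]; n=[cen(r,326,338) for r in R]; print("needle",np.round(n,2))
def cm(r): d=np.clip(133-T[r,325:337]-4,0,None);return (d*np.arange(325,337)).sum()/d.sum()
print("marker",[round(cm(r),2) for r in(159,160,161,162)])
np.set_printoptions(linewidth=200);print(Sd[236:243,284:316].astype(int))
E
python3 topd.py
```

```text
[ 0.4833 -0.1492  0.0638] [-2.2  0.3  7.1]
needle [331.26 331.27 331.28 331.29 331.28 331.27 330.93]
marker [np.float64(330.42), np.float64(330.36), np.float64(330.39), np.float64(330.47)]
[[163 175 178 178 177 176 178 178 178 177 178 178 178 179 178 178 177 170 125 129 150 177 178 178 180 180 178 180 180 180 180 180]
 [114 161 165 164 164 166 165 166 166 166 165 165 167 167 167 166 166 164 160 160 163 166 165 167 171 168 164 164 165 167 171 179]
 [ 62 103 108 105 106 106 106 107 107 106 106 108 109 107 108 109 108 108 108 107 105 107 107 115 130 118  93  91  88  98 135 173]
 [ 48  81  82  84  83  84  85  82  86  85  84  85  84  85  88  87  85  88  86  82  75  84  84  85  86  79  76  77  70  76 114 165]
 [ 70 123 128 133 131 130 131 130 132 130 131 131 131 132 133 131 132 132 129 118 116 117 116 116 101  85  74  71  71  72 103 164]
 [ 99 162 169 173 172 173 172 174 174 173 173 173 175 174 175 176 175 175 168 138 125 125 126 133 134 130 112 104 104 107 123 169]
 [129 169 172 173 174 174 173 173 175 173 173 175 178 180 178 178 178 178 178 169 142 140 146 167 173 175 172 167 168 170 171 176]]
```

```bash
python3 -m handwheel '.0005 0 0 0 0 0;.0005 0 0 0 0 0;0 0 0 0 0 0' >/dev/null; python3 g.py 10
python3 topd.py
python3 - <<'E'
from h import *
np.set_printoptions(precision=4,suppress=True)
S=np.load("pics/sl.npy");T=np.load("pics/tl.npy")
R=np.array([[np.cos(.088),-np.sin(.088)],[np.sin(.088),np.cos(.088)]])
own=lambda p:np.r_[R@(p[:2]-[.5401,.006]),p[2]]
def cs(c,lo=236,hi=242):d=np.clip(178-S[lo:hi,c]-6,0,None);return (d*np.arange(lo,hi)).sum()/d.sum()
def ct(r,lo,hi):d=np.clip(133-T[r,lo:hi]-4,0,None);return (d*np.arange(lo,hi)).sum()/d.sum()
a=cs(slice(286,288)) if 0 else np.mean([cs(c) for c in(287,288,289)]);b=np.mean([cs(c) for c in(298,299,300)])
print("side rows",a,b)
for ms in(239.1,239.3): print("marker",own(tri((311.3,ms),(np.mean([ct(r,325,337) for r in(159,160,161)]),160.6))))
for u,s in((288,a),(299,b)):
    # top row of the same radius
    x=own(ray("side",u,s,.0915))[0]
    q=proj("top",np.r_[R.T@[x,.002]+[.5401,.006],.0915]); r=int(round(q[1])); 
    print("needle",own(tri((u,s),(ct(r,327,336),q[1]))))
E
```

```text
[ 0.4842 -0.1493  0.0638] [-1.5 -0.1  6.9]
needle [330.71 330.71 330.73 330.73 330.73 330.72 330.73]
marker [np.float64(330.42), np.float64(330.36), np.float64(330.37), np.float64(330.37)]
[[163 177 176 177 177 176 178 179 176 178 177 177 179 178 179 178 177 169 123 128 150 177 180 179 179 179 179 179 180 178 181 179]
 [115 162 165 166 165 164 166 165 161 162 162 161 162 163 165 163 163 162 156 157 158 163 163 165 167 167 165 164 165 166 172 178]
 [ 66 107 112 112 111 112 110  94  92  92  92  93  92  94  93  94  92  91  91  85  84  87  93  97 108 115  92  90  88  97 135 173]
 [ 58 101 104 106 107 106 105 103 103 103 104 103 103 104 105 105 104 103  99  84  75  86 101  99  84  77  74  77  70  76 114 165]
 [ 69 125 130 132 132 131 133 134 133 132 133 132 132 132 135 134 134 132 133 131 132 132 133 129 103  86  74  70  69  72 102 164]
 [ 98 161 167 171 173 172 173 173 174 171 174 174 173 173 175 173 172 173 175 173 168 167 168 166 138 129 112 105 105 107 123 169]
 [129 167 172 172 173 175 173 175 176 175 175 176 177 174 173 172 172 174 175 171 146 143 149 167 172 172 171 168 168 169 170 175]]
side rows 238.8054331469398 238.70355002008424
marker [0.0594 0.0069 0.089 ]
marker [0.0595 0.0068 0.0885]
needle [0.0149 0.0037 0.09  ]
needle [0.0355 0.0052 0.0899]
```

The needle line now extrapolates to y = 6.9 mm at the marker's radius, and the marker is at 6.9 mm, so they're aligned. I'll lift straight off, recheck, and go over to the cover's left side.

```bash
python3 -m handwheel '0 0 -.002 0 0 0;0 0 -.006 0 0 0;0 0 -.02 0 0 0;0 0 -.026 0 0 0;0 0 0 0 0 0;0 0 0 0 0 0'
python3 topd.py | head -2
python3 -m handwheel '-.0013 -.0255 0 0 0 0;-.0013 -.0255 0 0 0 0;-.0013 -.0255 0 0 0 0;-.0013 -.0255 0 0 0 0;0 0 0 0 0 0;0 0 0 0 0 0;0 0 0 0 0 0'
```

```text
t: 23.32
ee_pos: [0.4852, -0.1493, 0.1186]
tool_rot: [0.999, -0.044, 0.002, 0.0]
ft_force: [0.2, 0.5, -0.5]
grip_width: -0.0
finger_force: 0.0
needle [330.78 330.87 330.94 330.94 330.94 330.91 330.78]
marker [np.float64(330.41), np.float64(330.35), np.float64(330.37), np.float64(330.41)]
t: 24.5
ee_pos: [0.4876, -0.0476, 0.1171]
tool_rot: [0.999, -0.044, 0.0, 0.0]
ft_force: [-0.2, 0.0, 0.0]
grip_width: -0.003
finger_force: 0.0
```

Run:
```python
from h import *
from rig import read_camera
np.set_printoptions(linewidth=200)
a=np.load("pics/sl.npy");print("just lifted\n",a[236:243,284:316:2].astype(int))
S=np.mean([read_camera("side").astype(float) for _ in range(4)],0).mean(2);print(S[236:243,284:316:2].astype(int))
T=np.mean([read_camera("top").astype(float) for _ in range(4)],0).mean(2);print(T[158:178:2,324:340].astype(int))
t=np.load("pics/tl.npy");print(t[158:178:2,324:340].astype(int))
```

```text
just lifted
 [[132 170 170 172 172 172 172 164 164 109 136 166 167 172 173 173]
 [ 84 157 156 155 155 157 156 132 128 119 123 128 138 159 159 165]
 [ 49  88  90  89  91 103 104 100  97  95  64  86 107  90  87 130]
 [ 65 123 125 125 132 155 155 156 156 152  85 130 105  71  66 109]
 [ 79 129 131 132 132 135 134 136 136 134 128 133 104  71  66  99]
 [123 163 167 167 168 167 167 169 169 169 163 163 133 108 101 120]
 [158 166 169 167 168 169 169 169 172 174 145 146 168 165 163 165]]
[[122 159 159 161 160 159 159 154 153 101 127 154 157 161 160 161]
 [ 79 144 145 147 144 144 147 124 119 113 113 119 130 147 148 154]
 [ 44  84  82  83  86  98  97  91  93  88  60  79  97  84  80 122]
 [ 61 116 118 118 123 144 146 146 145 141  78 122  98  66  61 102]
 [ 75 120 123 122 123 126 124 127 128 127 117 123  95  66  63  92]
 [116 153 155 155 156 158 154 157 157 158 151 152 124 101  95 109]
 [149 155 157 155 157 158 158 156 160 161 134 136 157 153 151 154]]
[[139 138 138 136 128 114 103 102 113 126 132 132 130 129 127 126]
 [140 139 139 134 118  92  72  75 100 124 136 139 140 140 139 139]
 [139 139 139
[... 494 characters left out ...]
135 139 139 139 139 139 139]]
[[133 132 132 130 122 109  97  97 107 120 126 126 124 122 121 120]
 [133 133 132 127 111  87  68  71  95 118 130 133 133 133 133 133]
 [133 133 133 129 116  94  73  73  98 120 130 133 133 133 133 133]
 [133 133 131 127 121 110  94  87 105 124 131 133 132 133 133 133]
 [121 127 127 119 108 102  94  81  91 116 128 127 120 124 130 132]
 [123 127 131 131 124 113  99  93 109 126 131 129 125 127 129 124]
 [133 133 133 132 128 120 110 103 115 128 132 133 133 133 132 129]
 [133 133 133 132 128 121 114 107 116 128 133 133 133 133 133 133]
 [133 133 133 131 125 118 113 106 116 128 133 133 133 133 133 133]
 [133 133 132 128 117 112 111 106 116 128 132 133 133 133 133 133]]
```

Run:
```python
from rig import read_camera
import cv2,numpy as np
S=np.mean([read_camera("side").astype(float) for _ in range(4)],0).mean(2);T=np.load("pics/tl.npy");t8=np.load("pics/t8.npy");s8=np.load("pics/s8.npy").mean(2)
np.save("pics/sn.npy",S)
g=lambda a:cv2.resize(np.clip((a-20)*1.4,0,255).astype(np.uint8),None,fx=9,fy=9,interpolation=cv2.INTER_CUBIC)
o=np.zeros((560,790),np.uint8)
a=g(S[228:250,276:320]);b=g(s8[228:250,276:320]);o[:198,:396]=a;o[205:403,:396]=b
a=g(T[150:196,320:342]);b=g(t8[150:196,320:342]);o[:414,400:598]=np.where(a>0,a,a);o[:414,592:790]=b
cv2.imwrite("pics/c9.png",o)
```

```text
(no output)
```

View pics/c9.png

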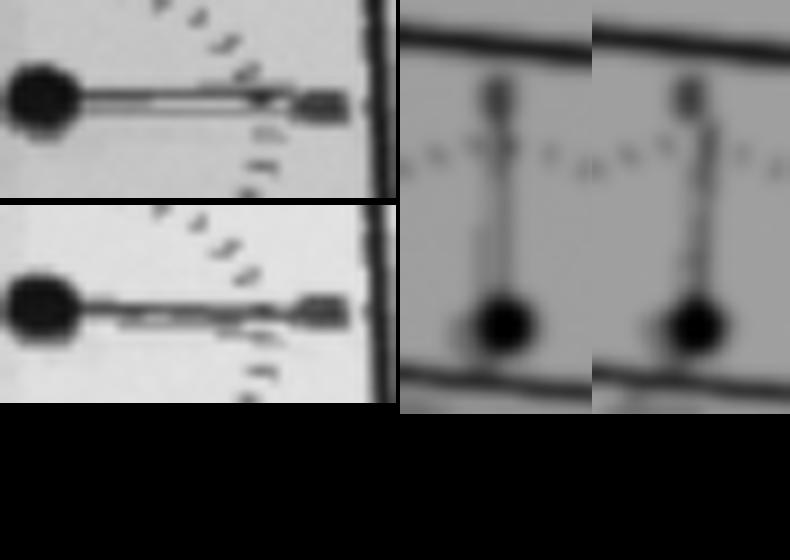

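Run:
```python
from h import *
np.set_printoptions(precision=4,suppress=True)
S=np.load("pics/sn.npy");T=np.load("pics/tl.npy")
R=np.array([[np.cos(.088),-np.sin(.088)],[np.sin(.088),np.cos(.088)]])
own=lambda p:np.r_[R@(p[:2]-[.5401,.006]),p[2]]
def pk(d):
    k=int(d.argmax());a,b,c=d[k-1:k+2];return k+(a-c)/(2*(a-2*b+c))
pts=[]
for u in(295,297,299,301):
    v=235+pk(165-S[235:240,u])
    x=own(ray("side",u,v,.0935))[0]
    q=proj("top",np.r_[R.T@[x,.004]+[.5401,.006],.0935]);r=q[1];r0=int(r)
    f=lambda r:327+pk(133-T[r,327:336]); w=f(r0)*(1-r+r0)+f(r0+1)*(r-r0)
    P=own(tri((u,v),(w,r)));pts.append(P);print(u,round(v,2),round(r,2),round(w,2),P)
print("marker",own(tri((311.3,239.1),(330.38,160.6))))
# directly in own frame at true relative heights: top view only
for z in(.092,.093,.094):
  print(z,[own(ray("top",w,r,z))[:2] for w,r in((330.94,172),(330.92,170),(330.78,165),(331.05,186.5))],"mk",own(ray("top",330.38,160.6,z-.003))[:2])
```

```text
295 238.0 174.28 330.9 [0.028  0.0044 0.0921]
297 237.98 172.63 330.94 [0.0317 0.0046 0.0923]
299 237.85 170.98 330.94 [0.0354 0.0049 0.0925]
301 237.84 169.33 330.81 [0.0392 0.0053 0.0923]
marker [0.0594 0.0069 0.089 ]
0.092 [array([0.0333, 0.0046]), array([0.0379, 0.005 ]), array([0.0492, 0.006 ]), array([0.0009, 0.0024])] mk [0.0601 0.007 ]
0.093 [array([0.033 , 0.0048]), array([0.0376, 0.0051]), array([0.0489, 0.0061]), array([0.0006, 0.0026])] mk [0.0598 0.0071]
0.094 [array([0.0327, 0.005 ]), array([0.0373, 0.0053]), array([0.0485, 0.0063]), array([0.0004, 0.0027])] mk [0.0595 0.0073]
```

In the top view the needle runs straight at the marker. Triangulated, its line reaches y = 6.9 mm at the marker's radius and the marker is at 6.9–7.0 mm, so they're aligned within about 0.005 rad. Now I'll close the cover: descend to the left of it and push gently.

```bash
python3 -m handwheel '0 0 .015 0 0 0;0 0 .015 0 0 0;0 0 .01 0 0 0;0 0 .004 0 0 0;0 0 0 0 0 0;0 0 0 0 0 0' >/dev/null; python3 g.py 2.3 &&
python3 -m handwheel '0 .0015 0 0 0 0;0 .0015 0 0 0 0;0 .0015 0 0 0 0' >/dev/null && python3 g.py 2.4 &&
python3 -m handwheel '0 .0015 0 0 0 0;0 .0015 0 0 0 0' >/dev/null && python3 g.py 2.4 &&
python3 -m handwheel '0 .0015 0 0 0 0;0 .0015 0 0 0 0' >/dev/null && python3 g.py 2.4 &&
python3 -m handwheel '0 .0015 0 0 0 0;0 .0015 0 0 0 0' >/dev/null && python3 g.py 2.4 &&
python3 -m handwheel '0 .0015 0 0 0 0;0 .0015 0 0 0 0' >/dev/null && python3 g.py 2.4 &&
python3 -m handwheel '0 .0015 0 0 0 0;0 .0015 0 0 0 0' >/dev/null && python3 g.py 2.4
```

```text
[ 0.4878 -0.047   0.0733] [-0.  -0.2  0.4]
[ 0.4877 -0.0518  0.0737] [ 0.9 -0.8  0. ]
[ 0.4871 -0.0548  0.0734] [ 0.8 -0.6 -0. ]
[ 0.4868 -0.0573  0.0732] [ 0.4  0.5 -0. ]
[ 0.4865 -0.0601  0.0732] [-1.   1.7  0.5]
[ 0.4862 -0.0634  0.0732] [-0.5  1.4  0.2]
[ 0.4859 -0.0665  0.0732] [-0.4  0.9  1.2]
```

```bash
python3 -m handwheel '0 .003 0 0 0 0;0 .003 0 0 0 0;0 .003 0 0 0 0;0 .003 0 0 0 0;0 .003 0 0 0 0' >/dev/null; python3 g.py 5 &&
python3 -m handwheel '0 .003 0 0 0 0;0 .003 0 0 0 0;0 .003 0 0 0 0;0 .003 0 0 0 0;0 .003 0 0 0 0' >/dev/null && python3 g.py 5 &&
python3 -m handwheel '0 .003 0 0 0 0;0 .003 0 0 0 0;0 .003 0 0 0 0;0 .003 0 0 0 0;0 .002 0 0 0 0' >/dev/null && python3 g.py 5 &&
python3 -m handwheel '0 .0012 0 0 0 0;0 .0012 0 0 0 0;0 .0006 0 0 0 0' >/dev/null && python3 g.py 4 &&
python3 -m handwheel '0 .0005 0 0 0 0;0 .0005 0 0 0 0' >/dev/null && python3 g.py 4 &&
python3 -m handwheel '0 .0005 0 0 0 0;0 .0005 0 0 0 0' >/dev/null && python3 g.py 4 &&
python3 -m handwheel '0 .0005 0 0 0 0;0 .0005 0 0 0 0' >/dev/null && python3 g.py 4 &&
python3 -m handwheel '0 .0005 0 0 0 0;0 .0005 0 0 0 0' >/dev/null && python3 g.py 4 &&
python3 -m handwheel '0 .0005 0 0 0 0;0 .0005 0 0 0 0' >/dev/null && python3 g.py 4 &&
python3 -m handwheel '0 .0005 0 0 0 0;0 .0005 0 0 0 0' >/dev/null && python3 g.py 4
```

```text
[ 0.4845 -0.0818  0.0732] [0.4 1.2 1. ]
[ 0.4831 -0.0966  0.0731] [0.1 2.2 1.7]
[ 0.4818 -0.1108  0.0731] [-0.9  1.2  1.9]
[ 0.4816 -0.1135  0.0731] [0.2 0.4 1.4]
[ 0.4815 -0.1143  0.0731] [-1.   1.7  1.5]
[ 0.4814 -0.1153  0.0731] [-0.8  1.6  1.3]
[ 0.4813 -0.1163  0.0731] [-1.2  1.7  1.5]
[ 0.4813 -0.1173  0.0731] [-1.6  0.5  0.5]
[ 0.4812 -0.1183  0.0731] [-2.   1.8  1.1]
[ 0.4811 -0.1194  0.0731] [-1.5  2.7  1.7]
```

```bash
python3 -m handwheel '0 .0005 0 0 0 0;0 .0005 0 0 0 0' >/dev/null && python3 g.py 4.5 &&
python3 -m handwheel '0 .0005 0 0 0 0;0 .0003 0 0 0 0' >/dev/null && python3 g.py 4.5 &&
python3 -m handwheel '0 .0004 0 0 0 0;0 .0003 0 0 0 0' >/dev/null && python3 g.py 4.5 &&
python3 -m handwheel '0 .0004 0 0 0 0;0 .0003 0 0 0 0' >/dev/null && python3 g.py 4.5 &&
python3 -m handwheel '0 .0004 0 0 0 0;0 .0003 0 0 0 0' >/dev/null && python3 g.py 4.5 &&
python3 -m handwheel '0 .0004 0 0 0 0;0 .0003 0 0 0 0' >/dev/null && python3 g.py 4.5 &&
python3 -m handwheel '0 .0004 0 0 0 0;0 .0003 0 0 0 0' >/dev/null && python3 g.py 4.5
```

```text
[ 0.481  -0.1203  0.0731] [-0.7  1.7  1.9]
[ 0.481  -0.1208  0.0731] [-2.6  2.3  1.1]
[ 0.481  -0.1209  0.0731] [-1.1  5.2  1.9]
```

The stop is reached with about 5 N at TCP y = -0.121, which matches the shut position I predicted. One tiny extra press, then back off and verify.

```bash
python3 -m handwheel '0 .0002 0 0 0 0;0 0 0 0 0 0' >/dev/null; python3 g.py 12
python3 -m handwheel '0 -.004 0 0 0 0;0 -.012 0 0 0 0;0 0 -.02 0 0 0;0 0 -.03 0 0 0;0 0 -.03 0 0 0;0 0 -.03 0 0 0;0 -.03 -.02 0 0 0;0 -.03 0 0 0 0;0 0 0 0 0 0;0 0 0 0 0 0'
python3 - <<'E'
from h import *
from rig import read_camera
np.set_printoptions(linewidth=200)
S=np.mean([read_camera("side").astype(float) for _ in range(4)],0);a=np.load("pics/side0.npy").astype(float)
m=S.mean(2);b=a.mean(2)
print("needle\n",m[236:243,290:304:2].astype(int))
for c in(240,250,260):print("cover col",c,"now",m[284:324:2,c].astype(int),"\n start",b[284:324:2,c].astype(int))
E
```

```text
[ 0.4809 -0.1209  0.0731] [-1.1  5.5  2.7]
t: 30.68
ee_pos: [0.4883, -0.0455, 0.2036]
tool_rot: [0.999, -0.042, 0.001, 0.001]
ft_force: [-0.4, -1.2, -0.0]
grip_width: 0.0
finger_force: 0.0
needle
 [[154 154 154 154 148 146  98]
 [140 139 139 140 118 114 106]
 [ 81  83  92  92  88  88  86]
 [112 117 138 138 140 139 135]
 [117 121 121 121 123 122 121]
 [148 149 150 151 150 151 152]
 [149 151 150 151 151 153 155]]
cover col 240 now [156 155 155 144  81  74  80  75  78  71  79  79  58  57  56  57  71 141 144 152] 
 start [143 145 144  93  71  66  72  66  73  68  73  65  49  50  47  53  84 136 136 142]
cover col 250 now [155 155 156 146  84  80  74  74  80  79  80  82  60  58  55  54  60 140 144 146] 
 start [141 142 142 107  74  69  71  66  73  60  75  66  51  51  54  50  69 128 132 139]
cover col 260 now [154 154 155 153  95  79  72  80  74  68  79  80  70  58  55  55  58  92 144 145] 
 start [143 143 144 131  77  73  73  68  73  65  72  72  52  53  55  51  54 128 134 133]
```

The cover is shut against its stop, about 1 px past its starting place. The needle is unchanged and the robot is clear of everything, so I'm handing the job in.

```bash
python3 -c "
from rig import workorder;print(workorder.job_done())"
```

```text
the job is handed in; nothing more can be done
None
```

The job is handed in: the needle points at the set marker within about 0.005 rad by my two-view measurement, the cover is shut against its stop, and the highest force I read was about 9 N, in about 31 s of robot time.

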